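# Lay a sealed core tube on the weighing cradle at its hidden balance point

### The job

The sealed core tube on the bench has to be weighed: lay it across both forks of the cradle on the balance so that it rests there level by itself, touching nothing else. Its core is clamped somewhere off-centre inside, so find the balance point by small trial lifts and shift your grip until it lifts level; then, holding it there, carry it without letting it dip and set it down gently with your fingers between the two forks. Leave everything else where it stands.

Things in the scene. Friction and masses are not known exactly. Their poses are not given: they have to be found in the camera images.
- tube: Metal tube 28 mm thick lying on the bench. Origin on its axis at mid-length, 18 mm up; x along the tube. Plain barrel to 145 mm each way, then square caps (36 mm, cannot roll) to 165 mm; at +x a small plug to 183 mm. A heavy core is clamped unseen inside: total mass unknown, 0.6 to 0.9 kg; balance point unknown, up to 100 mm from the origin towards either end.
- balance: White top-pan balance, 190 x 170 mm, fixed. Origin at the centre of its underside, z up, x away from its display side; pan top at 59 mm. On the pan: cradle base plate 50 x 76 mm (top at 66 mm) with two forks 52 mm apart in y (26 mm either side of the cradle point, 45 mm clear between). The tube is to lie along the balance's y axis, either way round.
- cradle (a point): Where the tube's axis passes half-way between the forks when it lies in both: 160 mm above the bench, 22 mm in +x from the balance's origin, axes as the balance's. Each fork is a Y of 7 mm round bar; its V opens upward, 45 degrees each side, crotch at 135 mm height, prong ends 27 mm to either side in x at 162 mm height.
- reagent_0: Bystander: stoppered round glass reagent bottle, 55 mm wide, 93 mm high; origin at the centre of its underside.
- pipette_bulb: Bystander: brown-red rubber pipette bulb, 57 x 75 mm, 80 mm high; origin under its middle.
- beaker_100: Bystander: 100 ml glass beaker, 56 mm wide, 69 mm high; origin at the centre of its underside.
- flask_100: Bystander: conical glass flask with stopper, 64 mm wide, 106 mm high; origin at the centre of its underside.
- vial_0: Bystander: small capped sample vial, 24 mm wide, 52 mm high; origin at the centre of its underside.
- bottle_00: Bystander: square glass dropping bottle with ribbed cap, 39 mm wide, 106 mm high; origin at the centre of its underside.
- tape_green: Bystander: roll of adhesive tape lying flat, 70 mm wide, 18 mm high; origin under its middle.

How it is judged:
By the outcome, as a careful person would: the job done as asked, in the order asked, and still so for the second after the job is handed in, with the robot touching nothing.
It also fails if it takes over 64 s, if anything falls off the work surface, if the arm or the gripper's body presses on something with over 40 N, if the wrist force passes 120 N, or if a joint passes its speed limit or range.

### The arm

A 6-joint arm with a two-finger parallel gripper is mounted at the origin on a cart in front of the work surface, level with it; the furniture and walls round the work are solid. World frame = base frame: x ahead of the robot, y to its left, z up, the work surface at z = 0. Lengths are in m, angles in rad, forces in N, time in s.
With the tool pointing down it reaches from about 0.3 to 0.75 m from the base axis. Payload 8.5 kg.
Tool frame: the origin (TCP) lies midway between the tips of the shut fingers; the grasp point (between the pads) lies 19 mm behind it; z points along the fingers, y is the line along which they close (so a half turn about z gives the same grasp; the last joint's range is limited). The gripper opens to 85 mm and grips with 20 to 120 N. Pads are 22 mm wide; open, the fingers measure 114 mm over their backs; the gripper's body (76 mm by 85 mm) begins 54 mm behind the grasp point. The pads swing forward as they close: fully open they stand 13 mm farther back than shut.
Start: joints at [-1.394, 0.381, 1.297, -0, 1.464, -0.215], TCP at [0.21, -0.508, 0.231] pointing down, gripper open.
Joint ranges: [-3.11, 3.11], [-0.89, 2.33], [0.22, 2.48], [-1.42, 4.56], [0.17, 2.85], [-2.88, 2.88]. Speed limits (rad/s): [2.39, 2.39, 3.14, 3.14, 3.14, 3.14].

### API

Orientations are given as [roll, pitch, yaw] about the fixed x, y, z axes, in that order (R = Rz(yaw) Ry(pitch) Rx(roll)).
In Python, from rig import bot, cams, workorder gives the robot as it stands. The module is installed in compiled form; this text tells all that it offers.
- The arm moves only by the tool send_rows, never from a script. Its argument "motion" is a list of rows, each an object with "linear": the shift along the tool's x, y, z in mm, a list of three; "turn": the turn about the tool's z in degrees. In form: [{"linear": [x, y, z], "turn": turn}, ...]. A call has 1 to 5 rows; each row shifts and turns the commanded pose from where the row before left it, along the tool's axes as they then stand; what a row does not reach is not made up. A row lasts 1/12 s, in which the tool goes at most 41.7 mm and 7.16 degrees, less where a joint would pass 70% of its speed; a pose out of reach is approached as far as the arm can. A call is refused whole if a number of a shift passes 41.7 or a number of a turn 7.16, either way. A call with a gripper value outside its range is refused whole. "hand" is the opening in per cent of the stroke, from 0 (shut) to 100 (fully open), set as the call begins (left out, the last holds). The fingers move at their own pace and stop on an object; "newtons" is the grip in N (left out, the last holds). Time passes only in rows, so rows that do not move let the fingers close. It gives the time, the measured TCP pose, the force, the opening and the grip force at its end, in the units of the state.
- bot.get_state(): the state, without advancing time (a new reading comes with each control period).
- cams.snapshot(name): name is "scene" or "top" or "wrist"; returns a dict with "color" (400x640x3 uint8, red, green, blue), "fx", "fy", "cx", "cy" (pixels), "R" (3x3) and "t" (3): a world point X has camera coordinates R X + t. Camera axes: x right, y down, z forward; pixel columns grow to the right and rows downward; lengths in m; the calibration is good to about 2 mm. A picture is of the moment at which its call begins. There is no depth.
- workorder.close_job(): hands the job in; it is judged then, once.
Trained networks look in the newest picture that a camera, given by its name, has taken for a name from the list of things; names that differ only in an ending like _2 or _b are one class to them, and where a whole thing is asked for, a point or a joint stands for the part that bears it (a point fixed in the world has none). Each returns a list of dicts, best first, with "p" (0 to 1); they miss things now and then, are a little off and sometimes report something else, mostly with a low value. They report only what shows in the picture. A call takes as long as a camera call.
- cams.spot_in(camera, query): "rect" ([left, top, right, bottom] in pixels, round what is visible of it).
- cams.silhouettes(camera, query): "mask" (400x640 bool, what is visible of it) and "rect" ([left, top, right, bottom] in pixels, round what is visible of it).
- cams.mark_of(camera, query): "uv" ([column, row] in pixels: a listed point, or the origin of a listed thing).
The state is a dict: "clock": time; "qpos": joint angles; "qvel": joint speeds; "joint_torque": joint torques, N m; "eef_pos": TCP position; "orientation": TCP orientation; "ft_force": force on the tool from outside, world axes, zero at the start; "wrist_torque": the same for the moment, N m; "grip_width": finger opening in m; "gripper_force": force on a finger pad.
Only numpy, scipy, OpenCV 4.12 (cv2) and the standard library are available. Lean on these libraries where they do the work, as an engineer would, in place of code of your own. Each camera call takes 0.05 s, during which the arm holds its last target. There are 200 camera calls.

## Working session

There is one attempt and no reset: what is moved stays moved. The work goes in short steps, Python scripts to look and compute and a tool call to move; the robot and the scene stay as the last step left them, time stands still between calls to the robot, and variables do not carry over. Pictures are saved under pics/ and viewed, at most 10 in all, crops included, and the job is handed in when it is done.

Besides the shell and the picture viewer there is one more tool, called after "Emit:" as name(argument=value, ...) on one line, values as JSON. send_rows: Moves the arm, as the interface text tells. Its arguments: {"type":"object","properties":{"motion":{"type":"array","items":{"type":"object","properties":{"linear":{"type":"array","items":{"type":"number"}},"turn":{"type":"number"}}}},"hand":{"type":"number"},"newtons":{"type":"number"}},"required":["motion"]}

```bash
mkdir -p pics
cat > h.py <<'E'
import numpy as np, cv2
from rig import bot, cams, workorder
def save(n,f,c=None):
    s=cams.snapshot(n); cv2.imwrite('pics/'+f,s['color'][:,:,::-1]); return s
def ray(s,uv,z):
    d=np.array([(uv[0]-s['cx'])/s['fx'],(uv[1]-s['cy'])/s['fy'],1.]); R=np.array(s['R']);t=np.array(s['t'])
    c=-R.T@t; d=R.T@d; return c+d*(z-c[2])/d[2]
def proj(s,X):
    p=np.array(s['R'])@np.array(X)+np.array(s['t']); return [s['fx']*p[0]/p[2]+s['cx'],s['fy']*p[1]/p[2]+s['cy']]
E
python3 - <<'E'
from h import *
st=bot.get_state(); print(st)
a={n:save(n,n+'0.png') for n in('top','scene')}
cv2.imwrite('pics/both.png',np.vstack([cv2.resize(cv2.imread('pics/top0.png'),(480,300)),cv2.resize(cv2.imread('pics/scene0.png'),(480,300))]))
for n in a:
  print(n,'cam',-np.array(a[n]['R']).T@a[n]['t'])
  for q,z in dict(tube=.018,balance=0,cradle=.16,reagent_0=0,pipette_bulb=0,beaker_100=0,flask_100=0,vial_0=0,bottle_00=0,tape_green=0).items():
    for m in cams.mark_of(n,q)[:2]: print(n,q,np.round(m['uv']),round(m['p'],2),ray(a[n],m['uv'],z).round(3))
E
```

```text
{'clock': 0.0, 'qpos': array([-1.39430155e+00,  3.81224416e-01,  1.29825945e+00,  3.46841925e-06,
        1.46361704e+00, -2.15321976e-01]), 'qvel': array([-0.00013469, -0.0008743 ,  0.00044787,  0.00102665,  0.00048113,
       -0.00257559]), 'joint_torque': array([ 9.53933486e-04, -4.48451221e+01, -2.31273580e+01, -9.35184789e-05,
        4.73926644e-03, -4.30980197e-05]), 'eef_pos': array([ 0.20996208, -0.50802783,  0.23069697]), 'orientation': array([-3.14011997e+00, -3.25624541e-04,  3.91816142e-01]), 'ft_force': array([-0.9722305 , -0.47133559,  0.14135411]), 'wrist_torque': array([ 0.03383818,  0.03745808, -0.02215172]), 'gripper_force': 0.0, 'grip_width': 0.08545131706762384}
top cam [ 0.23647708 -0.11388488  1.62013372]
top tube [228. 252.] 0.97 [0.419 0.177 0.018]
top tube [259. 167.] 0.72 [0.717 0.062 0.018]
top balance [332. 197.] 0.74 [ 0.597 -0.192  0.   ]
top balance [270. 184.] 0.36 [0.657 0.028 0.   ]
top cradle [338. 179.] 0.9 [ 0.619 -0.205  0.16 ]
top cradle [228. 251.] 0.47 [0.407 0.149 0.16 ]
top pipette_bulb [416. 192.] 0.78 [ 0.598 -0.49   0.   ]
top pipette_bu
[... 344 characters left out ...]

scene tube [400. 160.] 0.68 [ 0.578 -0.47   0.018]
scene tube [270. 336.] 0.66 [0.41  0.178 0.018]
scene balance [333. 206.] 0.65 [ 0.596 -0.194  0.   ]
scene balance [404. 159.] 0.47 [ 0.583 -0.498  0.   ]
scene cradle [331. 160.] 0.7 [ 0.622 -0.205  0.16 ]
scene pipette_bulb [400. 161.] 0.85 [ 0.585 -0.48   0.   ]
scene beaker_100 [258. 205.] 0.81 [ 0.745 -0.037 -0.   ]
scene flask_100 [401. 158.] 0.73 [ 0.59  -0.494  0.   ]
scene vial_0 [235. 234.] 0.71 [0.708 0.071 0.   ]
scene vial_0 [260. 237.] 0.48 [ 0.651  0.027 -0.   ]
scene bottle_00 [225. 284.] 0.91 [0.598 0.177 0.   ]
scene bottle_00 [400. 157.] 0.28 [ 0.596 -0.498 -0.   ]
scene tape_green [367. 271.] 0.95 [ 0.384 -0.111  0.   ]
```

View pics/both.png

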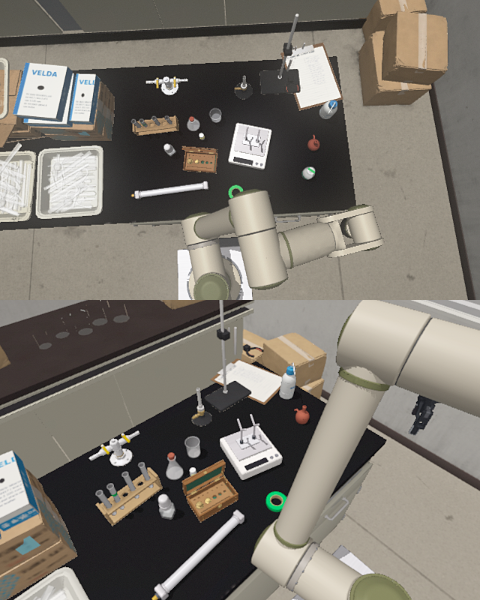

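Stacked picture: the top view (upper half) shows the tube at about (228,253) full-scale, balance at (332,195), tape just right of the tube. I'll crop closer and get axes.

Run:
```python
from h import *
a={n:cams.snapshot(n) for n in('top','scene')}
im=a['top']['color'][130:290,150:450,::-1]; im2=a['scene']['color'][100:390,180:440,::-1]
cv2.imwrite('pics/c.png',np.vstack([cv2.resize(im,(560,299),interpolation=3),cv2.resize(im2,(269,300),interpolation=3) if 0 else cv2.copyMakeBorder(cv2.resize(im2,(269,300),interpolation=3),0,0,0,291,0)]))
cv2.imwrite('pics/c.png',cv2.resize(im,(800,427),interpolation=3))
for n in a:
  for q,z in (('tube',.018),('balance',.05)):
    m=cams.silhouettes(n,q)[0]; M=m['mask'].astype(np.uint8); r=cv2.minAreaRect(cv2.findNonZero(M)); b=cv2.boxPoints(r)
    print(n,q,m['p'],np.array(m['rect']).round(), [ray(a[n],p,z)[:2].round(3).tolist() for p in b], b.round(1).tolist())
    if q=='tube':
      e=[(b[i]+b[(i+1)%4])/2 for i in range(4)]; print([ray(a[n],p,z)[:2].round(3).tolist() for p in e])
```

```text
Traceback (most recent call last):
IndexError: list index out of range
```

View pics/c.png

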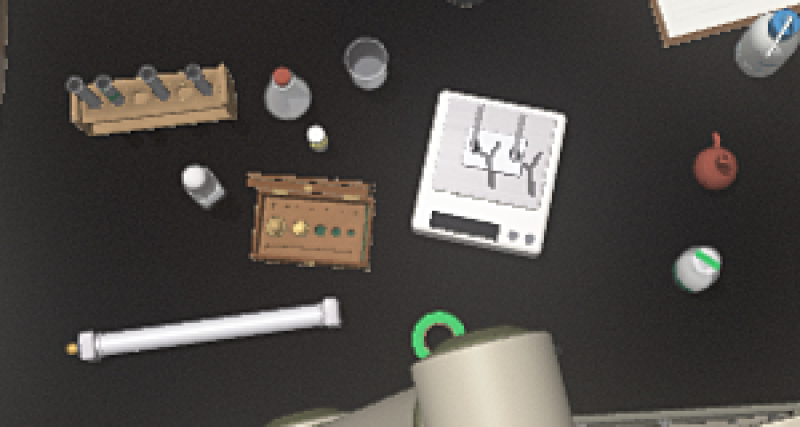

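The crop shows the tube with its plug (orange) at the left (world +y) end, about (68,349), the other end at (340,312), the balance rotated slightly with forks at about (488,155) and (530,165), and the tape near (438,335). I'll refine the axes by brightness.

```bash
cat >> h.py <<'E'
def plan(target,yaw,n):
    """rows from the current commanded pose (tool down) to target xyz / yaw"""
    st=bot.get_state(); p=st['eef_pos'].copy(); y=st['orientation'][2]; dy=(yaw-y)/n; d=(np.array(target)-p)/n
    for i in range(n):
        c,s=np.cos(y),np.sin(y); print([round(1000*v,1) for v in (c*d[0]+s*d[1], s*d[0]-c*d[1], -d[2])], round(-np.degrees(dy),2)); y+=dy
E
python3 - <<'E'
from h import *
s=cams.snapshot('top'); g=s['color'].min(2)
def seg(x0,y0,x1,y1,z,th=110):
    M=np.zeros_like(g); M[y0:y1,x0:x1]=(g[y0:y1,x0:x1]>th)
    n,l,st,_=cv2.connectedComponentsWithStats(M); M=(l==1+st[1:,4].argmax()).astype(np.uint8)
    M=cv2.morphologyEx(M,cv2.MORPH_CLOSE,np.ones((9,9)))
    b=cv2.boxPoints(cv2.minAreaRect(cv2.findNonZero(M))); w=np.array([ray(s,p,z)[:2] for p in b])
    e=(w+np.roll(w,-1,0))/2; L=np.linalg.norm(np.roll(w,-1,0)-w,axis=1)
    print('corners',w.round(3).tolist(),'len',L.round(3),'ctr',w.mean(0).round(4)); d=e[0]-e[2]; print('angles',np.degrees(np.arctan2(d[1],d[0])))
seg(170,235,285,275,.02); seg(300,160,368,230,.05)
q=cams.silhouettes('top','balance')
for m in q[:1]:
    b=cv2.boxPoints(cv2.minAreaRect(cv2.findNonZero(m['mask'].astype(np.uint8)))); print([ray(s,p,.05)[:2].round(3).tolist() for p in b])
plan([.415,.172,.2],np.radians(97.7),22)
E
```

```text
corners [[0.422, 0.344], [0.447, 0.012], [0.412, 0.009], [0.387, 0.34]] len [0.333 0.035 0.332 0.035] ctr [0.4168 0.1762]
angles 6.660862022999574
corners [[0.523, -0.086], [0.711, -0.133], [0.667, -0.3], [0.48, -0.249]] len [0.194 0.173 0.193 0.168] ctr [ 0.5952 -0.1921]
angles 75.12669019715216
[[0.52, -0.088], [0.708, -0.133], [0.665, -0.3], [0.479, -0.251]]
[np.float64(20.4), np.float64(-25.0), np.float64(1.4)] -3.42
[np.float64(21.9), np.float64(-23.8), np.float64(1.4)] -3.42
[np.float64(23.3), np.float64(-22.4), np.float64(1.4)] -3.42
[np.float64(24.5), np.float64(-21.0), np.float64(1.4)] -3.42
[np.float64(25.8), np.float64(-19.5), np.float64(1.4)] -3.42
[np.float64(26.9), np.float64(-17.9), np.float64(1.4)] -3.42
[np.float64(27.9), np.float64(-16.3), np.float64(1.4)] -3.42
[np.float64(28.8), np.float64(-14.6), np.float64(1.4)] -3.42
[np.float64(29.6), np.float64(-12.8), np.float64(1.4)] -3.42
[np.float64(30.3), np.float64(-11.0), np.float64(1.4)] -3.42
[np.float64(31.0), np.float64(-9.2), np.float64(1.4)] -3.42
[np.float64(31.4), np.float64(-7.4), np.float64(1.4)] -3.42
[np.float64(31.8), np.float64(-5.5), np.float64(1.4)] -3.42
[np.float64(32.1), np.float64(-3.6), np.float64(1.4)] -3.42
[np.float64(32.3), np.float64(-1.6), np.float64(1.4)] -3.42
[np.float64(32.3), np.float64(0.3), np.float64(1.4)] -3.42
[np.float64(32.2), np.float64(2.2), np.float64(1.4)] -3.42
[np.float64(32.0), np.float64(4.1), np.float64(1.4)] -3.42
[np.float64(31.7), np.float64(6.0), np.float64(1.4)] -3.42
[np.float64(31.3), np.float64(7.9), np.float64(1.4)] -3.42
[np.float64(30.8), np.float64(9.8), np.float64(1.4)] -3.42
[np.float64(30.1), np.float64(11.6), np.float64(1.4)] -3.42
```

Emit:
send_rows(motion=[{"linear":[20,-25,1],"turn":-3.3},{"linear":[22,-24,1],"turn":-3.3},{"linear":[23,-22,1],"turn":-3.3},{"linear":[24.5,-21,1],"turn":-3.3},{"linear":[26,-19.5,1],"turn":-3.3}], hand=100)

```text
clock: 1.77
eef_pos: [0.2571, -0.3527, 0.2263]
orientation: [3.141, 0.0, 0.682]
ft_force: [0.3, 0.6, -0.4]
grip_width: 0.0855
gripper_force: 0.0
```

Emit:
send_rows(motion=[{"linear":[27,-18,1],"turn":-3.3},{"linear":[28,-16,1],"turn":-3.3},{"linear":[29,-14.5,1],"turn":-3.3},{"linear":[29.5,-13,1],"turn":-3.3},{"linear":[30,-11,1],"turn":-3.3}])

```text
clock: 2.18
eef_pos: [0.3061, -0.1989, 0.2214]
orientation: [3.141, 0.0, 0.97]
ft_force: [0.7, 0.1, 0.4]
grip_width: 0.0853
gripper_force: 0.0
```

Emit:
send_rows(motion=[{"linear":[31,-9,1],"turn":-3.3},{"linear":[31.5,-7.5,1],"turn":-3.3},{"linear":[32,-5.5,1],"turn":-3.3},{"linear":[32,-3.5,1],"turn":-3.3},{"linear":[32,-1.5,1],"turn":-3.3}])

```text
clock: 2.6
eef_pos: [0.3568, -0.0457, 0.2165]
orientation: [3.141, 0.0, 1.258]
ft_force: [0.7, -0.7, -0.3]
grip_width: 0.0852
gripper_force: 0.0
```

Emit:
send_rows(motion=[{"linear":[32,0.5,1],"turn":-3.3},{"linear":[32,2,1],"turn":-3.3},{"linear":[32,4,1],"turn":-3.3},{"linear":[31.5,6,1],"turn":-3.3},{"linear":[31,8,1],"turn":-3.3}])

```text
clock: 3.02
eef_pos: [0.4085, 0.1064, 0.2115]
orientation: [3.141, 0.0, 1.547]
ft_force: [0.5, -0.6, 0.0]
grip_width: 0.0851
gripper_force: 0.0
```

Emit:
send_rows(motion=[{"linear":[31,10,1],"turn":-3.3},{"linear":[30,11.5,1],"turn":-3.3},{"linear":[0,0,0],"turn":0},{"linear":[0,0,0],"turn":0}])

```text
clock: 3.35
eef_pos: [0.4297, 0.1667, 0.209]
orientation: [-3.141, 0.0, 1.661]
ft_force: [-0.4, -0.5, -0.4]
grip_width: 0.0851
gripper_force: 0.0
```

Run:
```python
from h import *
s=save('wrist','w1.png'); st=bot.get_state(); print(st['clock'],st['eef_pos'],np.degrees(st['orientation']),st['ft_force'],st['wrist_torque'])
print(-np.array(s['R']).T@s['t'], 'origin->',proj(s,[.4168,.1762,.018]))
print([(m['uv'],m['p'],ray(s,m['uv'],.018).round(4)) for m in cams.mark_of('wrist','tube')[:2]])
```

```text
3.4 [0.42955258 0.16573637 0.20914875] [-1.79970107e+02  1.59376448e-02  9.50842301e+01] [-0.27142198 -0.50867698 -0.08987611] [ 0.00628303  0.05357882 -0.0240521 ]
[0.42422795 0.24241663 0.35133279] origin-> [np.float64(308.02643034485135), np.float64(164.569184832948)]
[([303.9, 164.2], 0.97, array([0.4125, 0.1762, 0.018 ]))]
```

View pics/w1.png

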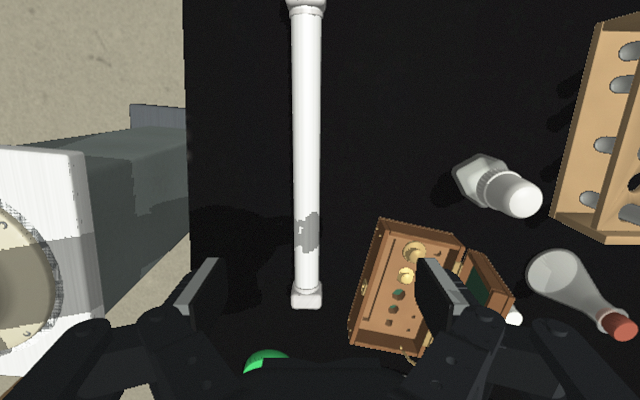

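The wrist picture shows the tube vertically at column ~307, lower cap at rows 283–308; the wooden box's near edge runs (378,220)–(350,343), not far from the tube's near end.

Run:
```python
from h import *
s=cams.snapshot('wrist'); g=s['color'].min(2); P=[]
for r in range(30,275,10):
    c=np.where(g[r,270:345]>90)[0]+270; P.append(((c[0]+c[-1])/2,r,c[-1]-c[0]+1))
P=np.array(P); W=np.array([ray(s,p[:2],.019)[:2] for p in P])
k=np.polyfit(W[:,1],W[:,0],1); res=W[:,0]-np.polyval(k,W[:,1]); print('x=a*y+b',k,abs(res).max(),'yaw',90-np.degrees(np.arctan(k[0])), 'wid',P[::6,2])
for y in(.08,.13,.1762,.22,.27): print(y,np.polyval(k,y))
print('near cap end',[ray(s,(307,308),z).round(3) for z in(0,.036)],'box',[ray(s,p,z).round(3).tolist() for p in((378,222),(350,343)) for z in(0,.05)])
```

```text
x=a*y+b [-0.07953066  0.4288589 ] 0.00040434978246711717 yaw 94.54720005353747 wid [30. 29. 28. 26. 25.]
0.08 0.42249644680082943
0.13 0.4185199138179074
0.1762 0.41484559734168736
0.22 0.41136215444864765
0.27 0.4073856214657256
near cap end [array([ 0.429, -0.014,  0.   ]), array([0.429, 0.012, 0.036])] box [[0.503, 0.11, 0.0], [0.492, 0.129, 0.05], [0.49, -0.064, 0.0], [0.481, -0.02, 0.05]]
```

Emit:
send_rows(motion=[{"linear":[12,-13.8,20],"turn":0.5},{"linear":[0,0,35],"turn":0},{"linear":[0,0,35],"turn":0},{"linear":[0,0,35],"turn":0},{"linear":[0,0,30],"turn":0}], hand=75, newtons=80)

```text
clock: 3.92
eef_pos: [0.4145, 0.1753, 0.053]
orientation: [3.142, 0.0, 1.648]
ft_force: [0.6, 0.4, -0.3]
grip_width: 0.0644
gripper_force: 0.0
```

Emit:
send_rows(motion=[{"linear":[0,0,25],"turn":0},{"linear":[0,0,15],"turn":0},{"linear":[0,0,8],"turn":0},{"linear":[0,0,0],"turn":0},{"linear":[0,0,0],"turn":0}])

```text
clock: 4.33
eef_pos: [0.4154, 0.1759, 0.0069]
orientation: [3.141, -0.0, 1.649]
ft_force: [0.9, -0.9, -0.1]
grip_width: 0.0637
gripper_force: 0.0
```

Emit:
send_rows(motion=[{"linear":[0,0,4],"turn":0},{"linear":[0,0,0],"turn":0}])

```text
clock: 4.5
eef_pos: [0.4154, 0.1763, 0.0029]
orientation: [3.14, -0.0, 1.65]
ft_force: [-0.0, 0.1, 0.0]
grip_width: 0.0643
gripper_force: 0.0
```

Emit:
send_rows(motion=[{"linear":[0,0,0],"turn":0},{"linear":[0,0,0],"turn":0},{"linear":[0,0,0],"turn":0},{"linear":[0,0,0],"turn":0},{"linear":[0,0,0],"turn":0}], hand=0, newtons=80)

```text
clock: 4.92
eef_pos: [0.4143, 0.1764, 0.0029]
orientation: [-3.141, 0.0, 1.65]
ft_force: [-4.1, -1.0, 10.4]
grip_width: 0.0256
gripper_force: 77.9
```

Emit:
send_rows(motion=[{"linear":[0,0,0],"turn":0},{"linear":[0,0,0],"turn":0},{"linear":[0,0,0],"turn":0}])

```text
clock: 5.17
eef_pos: [0.4143, 0.1764, 0.0029]
orientation: [-3.141, 0.0, 1.65]
ft_force: [-4.3, -1.0, 10.2]
grip_width: 0.0257
gripper_force: 77.9
```

```bash
cat >> h.py <<'E'
def show():
    st=bot.get_state(); R=cv2.Rodrigues(np.zeros(3))[0]; y=st['orientation'][2]; u=np.array([np.cos(y),np.sin(y)]); w=st['wrist_torque']
    print(round(st['clock'],2),st['eef_pos'].round(4),np.degrees(st['orientation']).round(2),'F',st['ft_force'].round(2),'T',w.round(3),'T across',round(w[0]*u[1]-w[1]*u[0],3),'grip',round(st['grip_width'],4),round(st['gripper_force'],1)); return st
E
python3 -c "
from h import *
show()"
```

```text
5.17 [0.4143 0.1764 0.0029] [-179.94    0.     94.56] F [-4.31 -1.02 10.22] T [-0.157  0.818 -0.043] T across -0.092 grip 0.0257 77.9
```

Emit:
send_rows(motion=[{"linear":[0,0,-2],"turn":0},{"linear":[0,0,-3],"turn":0},{"linear":[0,0,-3],"turn":0},{"linear":[0,0,0],"turn":0},{"linear":[0,0,0],"turn":0}])

```text
clock: 5.58
eef_pos: [0.415, 0.1764, 0.0103]
orientation: [3.142, -0.0, 1.65]
ft_force: [0.7, 0.7, -7.9]
grip_width: 0.0257
gripper_force: 79.0
```

```bash
python3 -c "
from h import *
show()
for n in ('wrist','scene'): save(n,n+'2.png'); show()
a=cv2.imread('pics/wrist2.png');b=cv2.imread('pics/scene2.png')
cv2.imwrite('pics/t2.png',np.vstack([cv2.resize(a[:,160:480],(480,300))*0+cv2.resize(a,(480,300)),cv2.resize(b[230:390,150:406],(480,300))]))"
```

```text
5.58 [0.415  0.1764 0.0103] [179.99  -0.    94.55] F [ 0.73  0.74 -7.86] T [0.183 0.062 0.016] T across 0.187 grip 0.0257 79.0
5.63 [0.4149 0.1764 0.0102] [-179.99   -0.     94.55] F [ 0.35 -0.41 -7.1 ] T [0.167 0.082 0.034] T across 0.173 grip 0.0258 79.0
5.68 [0.4149 0.1764 0.0102] [-179.98   -0.     94.55] F [ 1.22 -0.18 -6.74] T [0.197 0.055 0.008] T across 0.201 grip 0.0255 79.0
```

View pics/t2.png

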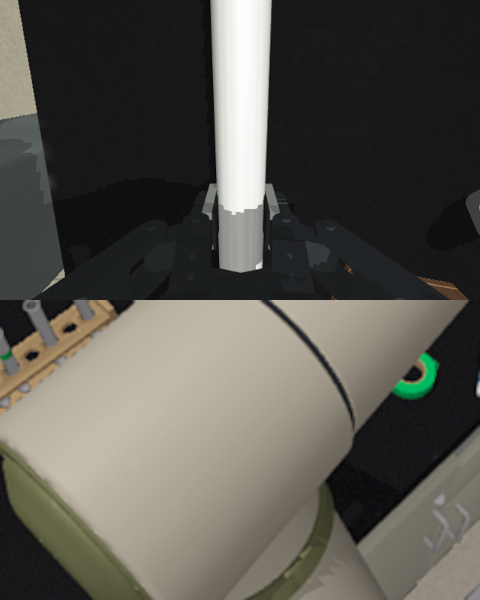

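Lower part of the picture is hidden by the arm; the upper shows the tube gripped squarely between the pads. Weight ≈ 7.3 N, moment puts the balance point ≈ 25 mm toward −x. Set down and shift.

Emit:
send_rows(motion=[{"linear":[0,0,3],"turn":0},{"linear":[0,0,3],"turn":0},{"linear":[0,0,1],"turn":0},{"linear":[0,0,0],"turn":0}])

```text
clock: 6.02
eef_pos: [0.4149, 0.1763, 0.0031]
orientation: [-3.141, 0.0, 1.65]
ft_force: [-0.1, 0.5, -5.4]
grip_width: 0.0255
gripper_force: 79.2
```

Emit:
send_rows(motion=[{"linear":[0,0,0],"turn":0},{"linear":[0,0,0],"turn":0},{"linear":[0,0,0],"turn":0},{"linear":[-12,0,0],"turn":0},{"linear":[-13,0,0],"turn":0}], hand=65)

```text
clock: 6.43
eef_pos: [0.4172, 0.1515, 0.0036]
orientation: [3.141, 0.0, 1.652]
ft_force: [0.0, -0.0, 0.3]
grip_width: 0.056
gripper_force: 0.0
```

Emit:
send_rows(motion=[{"linear":[0,0,-1],"turn":0},{"linear":[0,0,0],"turn":0},{"linear":[0,0,0],"turn":0}])

```text
clock: 6.68
eef_pos: [0.4171, 0.1517, 0.0045]
orientation: [3.141, -0.0, 1.65]
ft_force: [0.2, -0.6, -0.1]
grip_width: 0.0558
gripper_force: 0.0
```

```bash
python3 -c "
from h import *
[ (show(),cams.snapshot('wrist')) for i in range(3)]"
```

```text
6.68 [0.4171 0.1517 0.0045] [179.97  -0.    94.53] F [ 0.17 -0.63 -0.12] T [-0.023  0.033  0.016] T across -0.02 grip 0.0558 0.0
6.73 [0.417  0.1518 0.0045] [179.98  -0.    94.56] F [-0.46  0.81 -0.56] T [-0.013 -0.011 -0.03 ] T across -0.013 grip 0.0554 0.0
6.78 [0.417  0.1519 0.0044] [179.98  -0.    94.57] F [ 0.16 -0.22  0.35] T [ 0.027 -0.007  0.024] T across 0.027 grip 0.0558 0.0
```

Emit:
send_rows(motion=[{"linear":[0,0,0],"turn":0},{"linear":[0,0,0],"turn":0},{"linear":[0,0,0],"turn":0},{"linear":[0,0,0],"turn":0},{"linear":[0,0,0],"turn":0}], hand=0)

```text
clock: 7.25
eef_pos: [0.4169, 0.1517, 0.0047]
orientation: [3.141, -0.0, 1.65]
ft_force: [-1.4, 0.9, 6.8]
grip_width: 0.0259
gripper_force: 78.2
```

Emit:
send_rows(motion=[{"linear":[0,0,0],"turn":0},{"linear":[0,0,-2],"turn":0},{"linear":[0,0,-3],"turn":0},{"linear":[0,0,-3],"turn":0},{"linear":[0,0,0],"turn":0}])

```text
clock: 7.67
eef_pos: [0.4169, 0.1515, 0.0126]
orientation: [3.142, 0.0, 1.65]
ft_force: [0.4, 0.5, -6.9]
grip_width: 0.0255
gripper_force: 79.0
```

```bash
python3 -c "
from h import *
[ (show(),cams.snapshot('wrist')) for i in range(5)]; show()"
```

```text
7.67 [0.4169 0.1515 0.0126] [179.99   0.    94.55] F [ 0.42  0.46 -6.91] T [ 0.028 -0.02   0.01 ] T across 0.026 grip 0.0255 79.0
7.72 [0.4169 0.1515 0.0124] [180.    -0.    94.55] F [-0.4   0.42 -7.62] T [ 0.091 -0.007 -0.023] T across 0.091 grip 0.0257 79.0
7.77 [0.4169 0.1514 0.0123] [-179.99    0.     94.55] F [-0.14  0.   -7.11] T [0.07  0.015 0.043] T across 0.071 grip 0.0258 79.0
7.82 [0.4168 0.1514 0.0122] [-179.98   -0.     94.54] F [-0.23  0.17 -6.96] T [ 0.061 -0.006 -0.027] T across 0.06 grip 0.0252 79.0
7.87 [0.4168 0.1514 0.0122] [-179.98   -0.     94.55] F [-0.2   0.24 -7.52] T [ 0.037 -0.02  -0.027] T across 0.036 grip 0.0259 79.0
7.92 [0.4168 0.1514 0.0122] [-179.98    0.     94.55] F [-0.76  0.11 -7.16] T [ 0.072  0.004 -0.002] T across 0.072 grip 0.0255 79.0
```

Still ≈ 8 mm too far to +x. Shift again.

Emit:
send_rows(motion=[{"linear":[0,0,3],"turn":0},{"linear":[0,0,3],"turn":0},{"linear":[0,0,1.5],"turn":0},{"linear":[0,0,0],"turn":0}])

```text
clock: 8.25
eef_pos: [0.4168, 0.1514, 0.0047]
orientation: [-3.141, 0.0, 1.65]
ft_force: [-1.6, -0.5, -3.6]
grip_width: 0.0255
gripper_force: 79.7
```

Emit:
send_rows(motion=[{"linear":[0,0,0],"turn":0},{"linear":[0,0,0],"turn":0},{"linear":[0,0,0],"turn":0},{"linear":[-8,0,0],"turn":0},{"linear":[0,0,0],"turn":0}], hand=65)

```text
clock: 8.67
eef_pos: [0.4179, 0.1426, 0.005]
orientation: [3.141, 0.0, 1.65]
ft_force: [0.8, -0.2, 0.2]
grip_width: 0.0556
gripper_force: 0.0
```

Emit:
send_rows(motion=[{"linear":[0,0,0],"turn":0},{"linear":[0,0,0],"turn":0},{"linear":[0,0,0],"turn":0},{"linear":[0,0,0],"turn":0},{"linear":[0,0,0],"turn":0}], hand=0, newtons=100)

```text
clock: 9.08
eef_pos: [0.4175, 0.1434, 0.0053]
orientation: [3.141, 0.0, 1.65]
ft_force: [-1.8, -2.6, 9.0]
grip_width: 0.0252
gripper_force: 97.7
```

Emit:
send_rows(motion=[{"linear":[0,0,0],"turn":0},{"linear":[0,0,-2],"turn":0},{"linear":[0,0,-3],"turn":0},{"linear":[0,0,-3],"turn":0},{"linear":[0,0,0],"turn":0}])

```text
clock: 9.5
eef_pos: [0.4176, 0.1435, 0.0131]
orientation: [3.141, -0.0, 1.65]
ft_force: [0.2, -0.2, -5.4]
grip_width: 0.0252
gripper_force: 98.6
```

```bash
python3 -c "
from h import *
[ (show(),cams.snapshot('wrist')) for i in range(8)]; show()
s=save('wrist','w3.png'); g=s['color'].min(2)
for r in (5,60,120,180): c=np.where(g[r,250:400]>90)[0]+250; print(r,c[0],c[-1])"
```

```text
9.5 [0.4176 0.1435 0.0131] [179.99  -0.    94.55] F [ 0.18 -0.15 -5.39] T [-0.007 -0.073  0.013] T across -0.013 grip 0.0252 98.6
9.55 [0.4176 0.1435 0.0129] [180.    -0.    94.55] F [-0.45 -0.47 -7.92] T [-0.056 -0.03   0.02 ] T across -0.058 grip 0.0249 98.6
9.6 [0.4175 0.1435 0.0128] [-179.99   -0.     94.55] F [-0.28  0.29 -6.94] T [-0.014  0.038 -0.03 ] T across -0.011 grip 0.0253 98.6
9.65 [0.4174 0.1435 0.0127] [-179.98   -0.     94.55] F [-0.13 -0.35 -7.37] T [ 0.035  0.036 -0.03 ] T across 0.038 grip 0.0254 98.6
9.7 [0.4175 0.1435 0.0127] [-179.98   -0.     94.55] F [-0.86  0.26 -6.1 ] T [-0.098  0.012 -0.021] T across -0.097 grip 0.0253 98.6
9.75 [0.4175 0.1435 0.0127] [-179.98   -0.     94.55] F [-0.33 -0.79 -7.33] T [ 0.019 -0.038  0.009] T across 0.016 grip 0.0251 98.6
9.8 [0.4175 0.1435 0.0127] [-179.98   -0.     94.55] F [-0.75  0.4  -7.34] T [0.035 0.033 0.002] T across 0.038 grip 0.0247 98.6
9.85 [0.4175 0.1435 0.0127] [-179.98   -0.     94.55] F [-0.17 -0.14 -6.47] T [-0.015  0.022  0.027] T across -0.013 grip 0.0251 98.6
9.9 [0.4175 0.1435 0.0127] [-179.99   -0.     94.55] F [ 1.38 -0.18 -6.82] T [-0.023 -0.069 -0.008] T across -0.028 grip 0.0252 98.6
5 282 360
60 284 358
120 286 356
180 288 354
```

Mean moment ≈ −0.014 N·m → within 2 mm of balance. Now verify the cradle pose by overlaying the fork model on the initial pictures.

Run:
```python
from h import *
out=[]
for n,(x0,y0,w,h) in (('top',(295,150,90,90)),('scene',(285,110,120,120))):
    s=cams.snapshot(n); im=cv2.imread(f'pics/{n}0.png'); k=(400//w)*1.0; k=400/w
    for C,yaw in (((.6165,-.1975),-14.4),((.620,-.205),-14.4)):
        I=cv2.resize(im[y0:y0+h,x0:x0+w],(400,300 if 0 else 300),interpolation=cv2.INTER_CUBIC); kx,ky=400/w,300/h
        c,q=np.cos(np.radians(yaw)),np.sin(np.radians(yaw))
        def P(bx,by,z):
            u=proj(s,[C[0]+c*bx-q*by,C[1]+q*bx+c*by,z]); return (int((u[0]-x0+.5)*kx),int((u[1]-y0+.5)*ky))
        for sy in(-.026,.026):
            cv2.line(I,P(0,sy,.066),P(0,sy,.135),(0,0,255),1)
            for sx in(-.027,.027): cv2.line(I,P(0,sy,.135),P(sx,sy,.162),(0,255,0),1)
        b=[(-.117,-.085),(.073,-.085),(.073,.085),(-.117,.085)]
        for i in range(4): cv2.line(I,P(*b[i],.055),P(*b[(i+1)%4],.055),(255,0,255),1)
        b=[(-.025,-.038),(.025,-.038),(.025,.038),(-.025,.038)]
        for i in range(4): cv2.line(I,P(*b[i],.066),P(*b[(i+1)%4],.066),(255,128,0),1)
        out.append(I)
cv2.imwrite('pics/ov.png',np.vstack([np.hstack(out[:2]),np.hstack(out[2:])]))
```

```text
(no output)
```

View pics/ov.png

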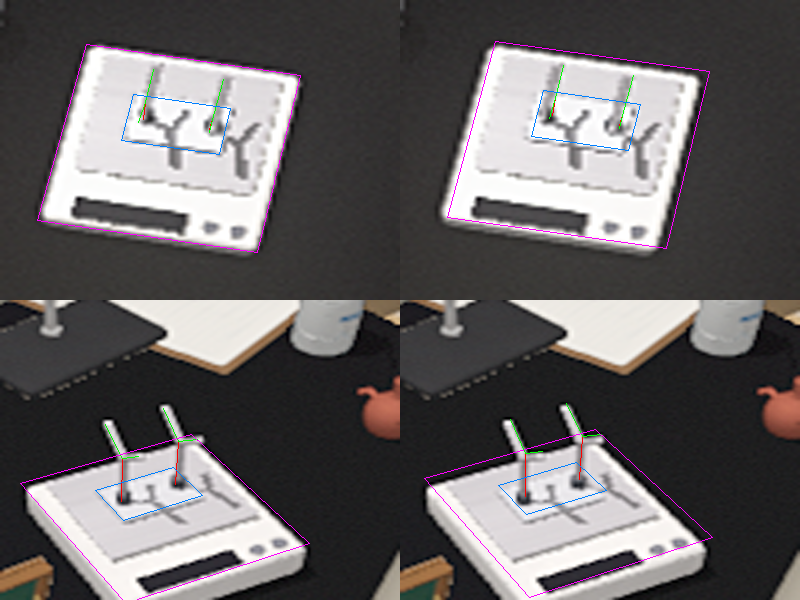

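First candidate (left) fits forks and outline within ~2 mm; I take cradle (0.617, −0.199), axis yaw 75.6°. Lift.

Emit:
send_rows(motion=[{"linear":[0,0,-3],"turn":0},{"linear":[0,0,-7],"turn":0},{"linear":[0,0,-11],"turn":0},{"linear":[0,0,-15],"turn":0},{"linear":[0,0,-18],"turn":0}], newtons=120)

```text
clock: 10.47
eef_pos: [0.4171, 0.1434, 0.0675]
orientation: [-3.14, -0.0, 1.65]
ft_force: [0.8, -0.2, -7.3]
grip_width: 0.0244
gripper_force: 119.9
```

Emit:
send_rows(motion=[{"linear":[0,0,-20],"turn":0},{"linear":[0,0,-20],"turn":0},{"linear":[0,0,-20],"turn":0},{"linear":[0,0,-20],"turn":0},{"linear":[0,0,-20],"turn":0}])

```text
clock: 10.88
eef_pos: [0.4169, 0.1434, 0.1683]
orientation: [-3.141, -0.0, 1.65]
ft_force: [1.7, -0.0, -7.1]
grip_width: 0.0246
gripper_force: 120.0
```

Emit:
send_rows(motion=[{"linear":[0,0,-18],"turn":0},{"linear":[0,0,-15],"turn":0},{"linear":[0,0,-11],"turn":0},{"linear":[0,0,-7],"turn":0},{"linear":[0,0,-4],"turn":0}])

```text
clock: 11.3
eef_pos: [0.4173, 0.1435, 0.2228]
orientation: [3.141, -0.0, 1.65]
ft_force: [-0.6, 0.4, -7.2]
grip_width: 0.0243
gripper_force: 120.1
```

Emit:
send_rows(motion=[{"linear":[0,0,0],"turn":0},{"linear":[0,0,0],"turn":0}])

```text
clock: 11.47
eef_pos: [0.4172, 0.1435, 0.2214]
orientation: [-3.141, -0.0, 1.65]
ft_force: [-0.4, 0.2, -7.8]
grip_width: 0.0245
gripper_force: 120.1
```

Run:
```python
from h import *
T=[]
for i in range(6): st=show(); cams.snapshot('wrist')
s=save('wrist','w4.png'); g=s['color'].min(2)
for r in (5,60,120,180): c=np.where(g[r,250:400]>90)[0]+250; print(r,c[0],c[-1])
a=save('top','t4.png'); b=save('scene','s4.png')
cv2.imwrite('pics/l4.png',np.hstack([cv2.resize(a['color'][120:330,100:380,::-1],(400,300)),cv2.resize(b['color'][80:390,160:520,::-1],(400,300))]))
plan([.617,-.199,st['eef_pos'][2]],np.radians(75.6),26)
```

```text
11.47 [0.4172 0.1435 0.2214] [-179.95   -0.     94.55] F [-0.39  0.18 -7.77] T [-0.027 -0.048 -0.027] T across -0.031 grip 0.0245 120.1
11.52 [0.4172 0.1434 0.2212] [-179.91   -0.     94.54] F [-0.3  -0.48 -6.6 ] T [-0.04  -0.056 -0.035] T across -0.044 grip 0.0241 120.1
11.57 [0.4172 0.1434 0.2211] [-179.91    0.     94.55] F [-0.08  0.12 -7.14] T [ 0.007 -0.003 -0.013] T across 0.007 grip 0.0245 120.1
11.62 [0.4173 0.1434 0.2212] [-179.91   -0.     94.55] F [ 0.27 -1.23 -6.62] T [-0.052  0.029  0.006] T across -0.05 grip 0.0245 120.1
11.67 [0.4173 0.1434 0.2213] [-179.92   -0.     94.55] F [ 0.39  0.91 -6.62] T [-0.065  0.01  -0.049] T across -0.064 grip 0.0243 120.1
11.72 [0.4174 0.1435 0.2213] [-179.94   -0.     94.55] F [-0.27  0.02 -7.62] T [ 0.01  -0.01   0.036] T across 0.01 grip 0.0244 120.1
5 282 360
60 284 358
120 286 356
180 288 354
[np.float64(-13.7), np.float64(6.6), np.float64(0.0)] 0.73
[np.float64(-13.7), np.float64(6.8), np.float64(0.0)] 0.73
[np.float64(-13.6), np.float64(6.9), np.float64(0.0)] 0.73
[np.float64(-13.5), np.float64(7.1), np.float64(0.0)] 0.73
[np.flo
[... 595 characters left out ...]
-12.4), np.float64(8.9), np.float64(0.0)] 0.73
[np.float64(-12.2), np.float64(9.1), np.float64(0.0)] 0.73
[np.float64(-12.1), np.float64(9.2), np.float64(0.0)] 0.73
[np.float64(-12.0), np.float64(9.4), np.float64(0.0)] 0.73
[np.float64(-11.9), np.float64(9.5), np.float64(0.0)] 0.73
[np.float64(-11.8), np.float64(9.7), np.float64(0.0)] 0.73
[np.float64(-11.6), np.float64(9.8), np.float64(0.0)] 0.73
[np.float64(-11.5), np.float64(10.0), np.float64(0.0)] 0.73
[np.float64(-11.4), np.float64(10.1), np.float64(0.0)] 0.73
[np.float64(-11.3), np.float64(10.3), np.float64(0.0)] 0.73
[np.float64(-11.1), np.float64(10.4), np.float64(0.0)] 0.73
[np.float64(-11.0), np.float64(10.6), np.float64(0.0)] 0.73
```

View pics/l4.png

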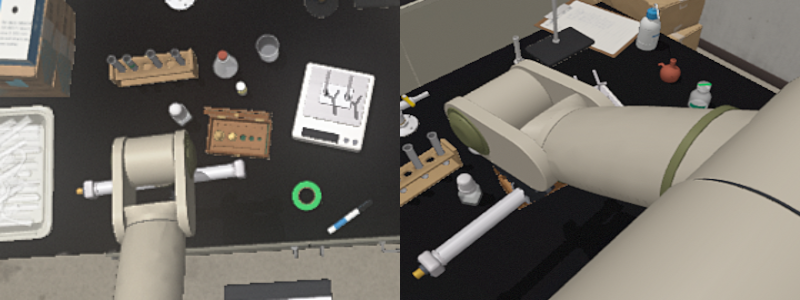

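The tube hangs level (wrist edge columns unchanged after the lift); the path to the balance is free at this height. Carry.

Emit:
send_rows(motion=[{"linear":[-4,2,0],"turn":0.2},{"linear":[-9.5,4.5,0],"turn":0.5},{"linear":[-13.7,6.8,0],"turn":0.73},{"linear":[-13.6,6.9,0],"turn":0.73},{"linear":[-13.5,7.1,0],"turn":0.73}])

```text
clock: 12.33
eef_pos: [0.4488, 0.0895, 0.2218]
orientation: [3.141, 0.0, 1.599]
ft_force: [0.4, -0.5, -6.9]
grip_width: 0.0244
gripper_force: 120.1
```

Emit:
send_rows(motion=[{"linear":[-13.4,7.3,0],"turn":0.73},{"linear":[-13.3,7.5,0],"turn":0.73},{"linear":[-13.2,7.6,0],"turn":0.73},{"linear":[-13.1,7.8,0],"turn":0.73},{"linear":[-13,8,0],"turn":0.73}])

```text
clock: 12.75
eef_pos: [0.4872, 0.0234, 0.2217]
orientation: [3.142, 0.0, 1.534]
ft_force: [0.5, -0.9, -6.6]
grip_width: 0.0241
gripper_force: 120.1
```

Emit:
send_rows(motion=[{"linear":[-12.9,8.1,0],"turn":0.73},{"linear":[-12.8,8.3,0],"turn":0.73},{"linear":[-12.7,8.5,0],"turn":0.73},{"linear":[-12.6,8.6,0],"turn":0.73},{"linear":[-12.5,8.8,0],"turn":0.73}])

```text
clock: 13.17
eef_pos: [0.5257, -0.0423, 0.2217]
orientation: [-3.141, -0.0, 1.471]
ft_force: [0.8, -0.2, -6.7]
grip_width: 0.0246
gripper_force: 120.1
```

Emit:
send_rows(motion=[{"linear":[-12.4,8.9,0],"turn":0.73},{"linear":[-12.2,9.1,0],"turn":0.73},{"linear":[-12.1,9.2,0],"turn":0.73},{"linear":[-12,9.4,0],"turn":0.73},{"linear":[-11.9,9.5,0],"turn":0.73}])

```text
clock: 13.58
eef_pos: [0.5639, -0.1081, 0.2216]
orientation: [-3.141, -0.0, 1.407]
ft_force: [1.3, 0.0, -6.5]
grip_width: 0.0243
gripper_force: 120.1
```

Emit:
send_rows(motion=[{"linear":[-11.8,9.7,0],"turn":0.73},{"linear":[-11.6,9.8,0],"turn":0.73},{"linear":[-11.5,10,0],"turn":0.73},{"linear":[-11.4,10.1,0],"turn":0.73},{"linear":[-11.3,10.3,0],"turn":0.73}])

```text
clock: 14.0
eef_pos: [0.602, -0.1741, 0.2215]
orientation: [-3.141, -0.0, 1.344]
ft_force: [-0.2, -0.2, -7.2]
grip_width: 0.0243
gripper_force: 120.1
```

Emit:
send_rows(motion=[{"linear":[-9.5,8.5,0],"turn":0.7},{"linear":[-6,5,0],"turn":0.5},{"linear":[-3,3,0],"turn":0.2},{"linear":[0,0,0],"turn":0},{"linear":[0,0,0],"turn":0}])

```text
clock: 14.42
eef_pos: [0.6131, -0.1942, 0.2216]
orientation: [-3.141, -0.0, 1.321]
ft_force: [1.2, 0.3, -8.0]
grip_width: 0.0245
gripper_force: 120.2
```

Run:
```python
from h import *
st=show(); a=save('top','t5.png'); b=save('scene','s5.png'); s=save('wrist','w5.png')
g=s['color'].min(2)
for r in (5,60,120,180): c=np.where(g[r,250:400]>90)[0]+250; print(r,c[0],c[-1])
cv2.imwrite('pics/l5.png',np.vstack([np.hstack([cv2.resize(a['color'][130:250,270:430,::-1],(400,300)),cv2.resize(b['color'][80:260,230:470,::-1],(400,300))]),np.hstack([cv2.resize(s['color'][:,:,::-1],(480,300)),np.zeros((300,320,3),np.uint8)])]))
plan([.617,-.199,.165],np.radians(75.6),1)
print([(m['uv'],m['p'],ray(s,m['uv'],.16).round(4)) for m in cams.mark_of('wrist','cradle')[:2]])
print([(m['uv'],m['p'],ray(a,m['uv'],.16).round(4)) for m in cams.mark_of('top','cradle')[:2]])
```

```text
14.42 [ 0.6131 -0.1942  0.2216] [-1.7997e+02 -2.0000e-02  7.5670e+01] F [ 1.15  0.27 -8.05] T [ 0.051  0.014 -0.062] T across 0.046 grip 0.0245 120.2
5 282 360
60 284 358
120 250 399
180 250 395
[np.float64(-4.0), np.float64(5.1), np.float64(57.0)] 0.1
[]
[([339.8, 178.5], 0.68, array([ 0.62  , -0.2124,  0.16  ])), ([313.2, 257.1], 0.55, array([ 0.373 , -0.1128,  0.16  ]))]
```

View pics/l5.png

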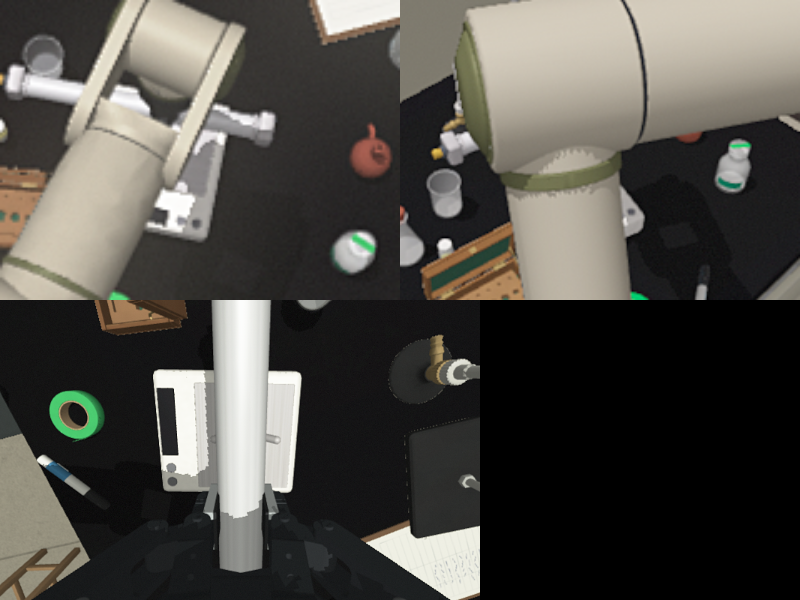

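Wrist view: the tube is parallel to the balance edges (columns 153 and 301 in the scaled picture), with the near fork's prong tips peeking out at (213,438) and (278,440), roughly symmetric about the tube at 240. Compare with the model.

Run:
```python
from h import *
s=cams.snapshot('wrist'); im=cv2.imread('pics/w5.png'); I=cv2.resize(im[80:280,180:420],(720,600),interpolation=cv2.INTER_CUBIC)
for C,col in (((.617,-.199),(0,0,255)),):
    c,q=np.cos(np.radians(-14.4)),np.sin(np.radians(-14.4))
    def P(bx,by,z):
        u=proj(s,[C[0]+c*bx-q*by,C[1]+q*bx+c*by,z]); return (int((u[0]-180+.5)*3),int((u[1]-80+.5)*3))
    for sy in(-.026,.026):
        for sx in(-.027,.027): cv2.line(I,P(0,sy,.135),P(sx,sy,.162),col,1)
    b=[(-.117,-.085),(.073,-.085),(.073,.085),(-.117,.085)]
    for i in range(4): cv2.line(I,P(*b[i],.055),P(*b[(i+1)%4],.055),(255,0,255),1)
cv2.imwrite('pics/ov2.png',I)
```

```text
(no output)
```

View pics/ov2.png

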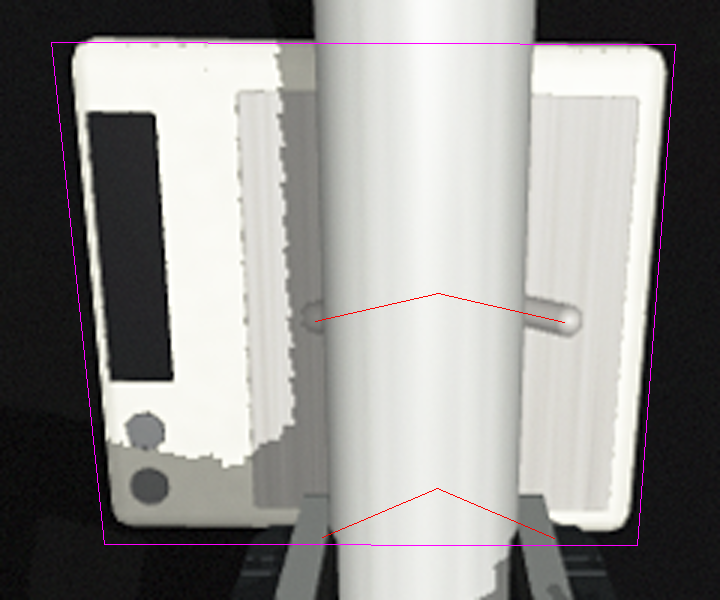

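Model and picture agree within about 1 mm. Move over and lower.

Emit:
send_rows(motion=[{"linear":[-1.5,2.5,0],"turn":0.1},{"linear":[-2,2.5,0],"turn":0},{"linear":[0,0,6],"turn":0},{"linear":[0,0,11],"turn":0},{"linear":[0,0,13],"turn":0}])

```text
clock: 15.13
eef_pos: [0.6175, -0.1994, 0.1916]
orientation: [3.14, 0.0, 1.319]
ft_force: [-0.2, 0.1, -8.2]
grip_width: 0.0246
gripper_force: 120.4
```

Emit:
send_rows(motion=[{"linear":[0,0,13],"turn":0},{"linear":[0,0,11],"turn":0},{"linear":[0,0,7],"turn":0},{"linear":[0,0,3],"turn":0},{"linear":[0,0,0],"turn":0}])

```text
clock: 15.55
eef_pos: [0.6171, -0.1991, 0.1571]
orientation: [-3.14, -0.0, 1.319]
ft_force: [0.8, -0.0, -6.5]
grip_width: 0.0245
gripper_force: 120.4
```

Emit:
send_rows(motion=[{"linear":[0,0,1.5],"turn":0},{"linear":[0,0,1.5],"turn":0},{"linear":[0,0,1.5],"turn":0},{"linear":[0,0,0],"turn":0}])

```text
clock: 15.88
eef_pos: [0.6172, -0.1991, 0.1533]
orientation: [3.142, 0.0, 1.319]
ft_force: [0.3, -0.4, -6.5]
grip_width: 0.0246
gripper_force: 120.4
```

Run:
```python
from h import *
for i in range(4): show(); s=cams.snapshot('wrist')
```

```text
15.88 [ 0.6172 -0.1991  0.1533] [180.     0.    75.56] F [ 0.29 -0.42 -6.48] T [ 0.022 -0.009  0.001] T across 0.023 grip 0.0246 120.4
15.93 [ 0.6172 -0.1991  0.1534] [180.     0.    75.56] F [ 0.28  0.38 -6.61] T [-0.04   0.018 -0.01 ] T across -0.044 grip 0.0249 120.4
15.98 [ 0.6173 -0.1991  0.1535] [179.98   0.    75.56] F [-0.01 -0.14 -6.47] T [-0.075  0.025  0.023] T across -0.079 grip 0.0248 120.4
16.03 [ 0.6173 -0.1991  0.1535] [179.98   0.    75.56] F [-0.13  0.92 -6.56] T [ 0.006 -0.021  0.001] T across 0.011 grip 0.0241 120.4
```

Emit:
send_rows(motion=[{"linear":[0,0,1],"turn":0},{"linear":[0,0,1],"turn":0},{"linear":[0,0,1],"turn":0},{"linear":[0,0,0],"turn":0}])

```text
clock: 16.42
eef_pos: [0.6171, -0.1991, 0.15]
orientation: [-3.141, -0.0, 1.319]
ft_force: [-0.1, 0.7, -6.8]
grip_width: 0.0245
gripper_force: 120.4
```

Emit:
send_rows(motion=[{"linear":[0,0,1],"turn":0},{"linear":[0,0,1],"turn":0},{"linear":[0,0,0],"turn":0},{"linear":[0,0,0],"turn":0}])

```text
clock: 16.75
eef_pos: [0.6173, -0.1991, 0.1487]
orientation: [3.141, 0.0, 1.319]
ft_force: [-0.7, 1.9, -3.7]
grip_width: 0.0246
gripper_force: 121.1
```

Emit:
send_rows(motion=[{"linear":[0,0,0.7],"turn":0},{"linear":[0,0,0],"turn":0},{"linear":[0,0,0],"turn":0}])

```text
clock: 17.0
eef_pos: [0.6174, -0.1992, 0.1485]
orientation: [3.14, 0.0, 1.319]
ft_force: [-2.9, 1.1, 3.0]
grip_width: 0.0242
gripper_force: 121.8
```

Seated. Release gently: reduce grip, open, retreat straight up.

Emit:
send_rows(motion=[{"linear":[0,0,0],"turn":0},{"linear":[0,0,0],"turn":0}], newtons=20)

```text
clock: 17.17
eef_pos: [0.6174, -0.1992, 0.1484]
orientation: [3.14, 0.0, 1.319]
ft_force: [-3.7, 2.5, 5.1]
grip_width: 0.0247
gripper_force: 122.0
```

Emit:
send_rows(motion=[{"linear":[0,0,0],"turn":0},{"linear":[0,0,0],"turn":0},{"linear":[0,0,0],"turn":0},{"linear":[0,0,0],"turn":0},{"linear":[0,0,0],"turn":0}], hand=60)

```text
clock: 17.58
eef_pos: [0.6173, -0.1992, 0.1475]
orientation: [3.142, -0.0, 1.319]
ft_force: [-0.2, -0.7, -0.0]
grip_width: 0.0512
gripper_force: 0.0
```

Run:
```python
from h import *
show(); s=save('wrist','w6.png'); cv2.imwrite('pics/w6b.png',cv2.resize(s['color'][:,:,::-1],(480,300)))
```

```text
17.58 [ 0.6173 -0.1992  0.1475] [179.99  -0.    75.56] F [-0.24 -0.7  -0.04] T [0.003 0.039 0.042] T across -0.007 grip 0.0512 0.0
```

View pics/w6b.png

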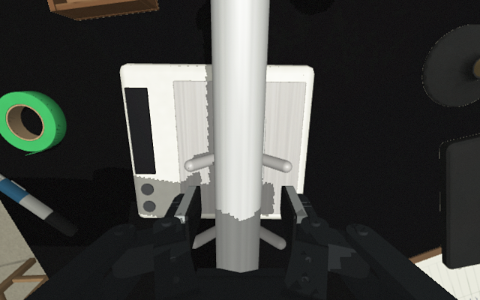

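The tube lies across both forks (prongs at (200,162)/(278,162) and (205,238)/(272,240)), with the open fingers clear between them. Retreat up and away.

Emit:
send_rows(motion=[{"linear":[0,0,-5],"turn":0},{"linear":[0,0,-12],"turn":0},{"linear":[0,0,-20],"turn":0},{"linear":[0,0,-25],"turn":0},{"linear":[0,0,-25],"turn":0}])

```text
clock: 18.05
eef_pos: [0.6171, -0.199, 0.2358]
orientation: [-3.141, -0.0, 1.319]
ft_force: [1.0, 0.5, -0.3]
grip_width: 0.0511
gripper_force: 0.0
```

Emit:
send_rows(motion=[{"linear":[0,0,-25],"turn":0},{"linear":[0,0,-15],"turn":0},{"linear":[0,-30,0],"turn":0},{"linear":[0,-40,0],"turn":0},{"linear":[0,-40,0],"turn":0}])

```text
clock: 18.47
eef_pos: [0.5095, -0.1713, 0.2745]
orientation: [3.141, 0.0, 1.319]
ft_force: [-0.1, -0.6, -0.1]
grip_width: 0.0514
gripper_force: 0.0
```

Emit:
send_rows(motion=[{"linear":[0,-40,0],"turn":0},{"linear":[0,-30,0],"turn":0},{"linear":[0,0,0],"turn":0},{"linear":[0,0,0],"turn":0}])

```text
clock: 18.8
eef_pos: [0.4422, -0.154, 0.2758]
orientation: [3.14, 0.001, 1.318]
ft_force: [-0.1, -0.6, 0.5]
grip_width: 0.0513
gripper_force: 0.0
```

Run:
```python
from h import *
show(); a=save('top','t7.png'); b=save('scene','s7.png'); s=save('wrist','w7.png'); show()
cv2.imwrite('pics/l7.png',np.vstack([np.hstack([cv2.resize(a['color'][110:290,190:430,::-1],(400,300)),cv2.resize(b['color'][80:290,180:460,::-1],(400,300))]),np.hstack([cv2.resize(s['color'][:,:,::-1],(480,300)),np.zeros((300,320,3),np.uint8)])]))
```

```text
18.8 [ 0.4422 -0.154   0.2758] [1.7989e+02 4.0000e-02 7.5520e+01] F [-0.07 -0.62  0.55] T [ 0.036 -0.044  0.008] T across 0.046 grip 0.0513 0.0
18.95 [ 0.4438 -0.1546  0.2747] [1.7997e+02 1.0000e-02 7.5560e+01] F [-0.46 -0.82 -0.01] T [-0.01  -0.004  0.027] T across -0.008 grip 0.0514 0.0
```

View pics/l7.png

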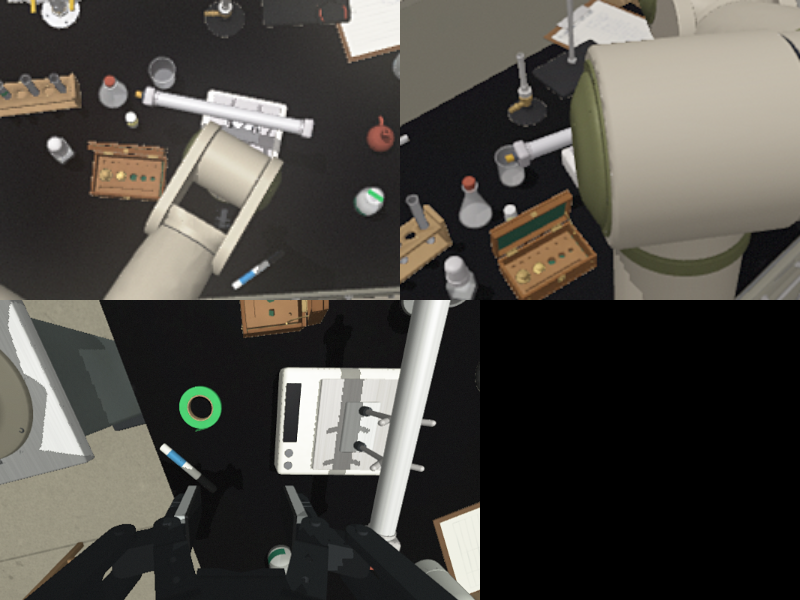

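The tube rests in both forks, with cap ends at (150,96) and (305,127) in the top view. The arm is clear, and the bystanders that show stand as before.

```bash
python3 -c "
from h import *
print(workorder.close_job())"
```

```text
the job is handed in; nothing more can be done
None
```

The tube lies across both forks of the cradle, gripped and set down within about 2 mm of its balance point (33 mm from mid-length, towards the end without the plug). The arm is clear of everything, and the job was handed in at about 19 s on the robot's clock; the hand-in returned no verdict.

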